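# Blow the dust off drum lugs in the dust-off cabinet

## Task

The lugs in the dust-off cabinet are ready to be blown clean. Push the cabinet's door shut, without slamming it, until it seats fully home on its roller catch; only then press the paddle of the hand-lever air valve down with your fingers to about half of its travel, where the lever lies level, and keep holding it there: the program finishes while still holding the lever down. Never push the lever to its stop, which would blast the lugs off their pegs, and leave everything else on the bench where it is.

Things in the scene. Friction and masses are not known exactly. Their poses are not given: they have to be found in the camera images.
- cabinet: dust-off cabinet, grey sheet-steel box 300 mm wide (its y), 250 mm deep (its x), 250 mm high, fixed to the bench. Origin: centre of its underside; z up. Its open front faces its own -x; the door is hinged at the +y end of the front. Behind it (+x) a duct, 195 mm high, stands out 120 mm. Its roof is clear but for a 14 mm brass union
- cab_door (a joint): door angle about its upright hinge: 0 = shut and seated, grows as it swings out (to 1.9). Starts ajar, stays where left (slight friction, 0.9 kg). A spring roller catch inside the free edge resists from about 0.05 rad with up to about 7 N at door_push; past about 0.02 rad it snaps the door home on its stop. Seated: below 0.012. Slamming: faster than 2.5 rad/s
- door_push (a point): point on the outer face of the door, on its top rail, 215 mm from the hinge axis, 225 mm above the bench; moves with the door. x points square into the leaf (closing direction), y to the hinge, z up. Leaf: grey frame with clear window, 290 mm wide, 18 mm thick, 18 to 247 mm above the bench; a bow handle stands out 33 mm near the free edge, 65 to 165 mm above the bench
- door_hinge (a point): point on the door's upright hinge axis, in the plane of its outer face, 225 mm above the bench; its axes turn with the door as those of door_push. Seen from above the door closes counter-clockwise about it
- air_valve: hand-lever air valve bolted to the bench: dark base plate 125 x 66 x 8 mm, aluminium block, total height about 92 mm without the lever. Origin: centre of its underside, z up. The lever is pivoted over its +x end and reaches out over the -x end; a brass silencer sticks out of the +x end
- valve_lever (a joint): angle the sprung lever is pressed down: 0 = up at rest (lever 0.22 rad above level), 0.22 = half travel (lever level), 0.44 = down on its stop. It springs back when let go; pressing at the paddle takes about 3 N to start, 6 N at half travel, 9 N at the stop
- paddle (a point): centre of the top face of the flat grey paddle (48 mm along the lever, 42 mm wide, 8 mm thick) on the end of the lever, 125 mm from the pivot; moves with the lever. At rest 112 mm above the bench, at half travel 85 mm, at the stop 58 mm
- lever_pivot (a point): the lever's pivot axis (level, along the valve's y), fixed, 80 mm above the bench; seen from it the paddle lies towards the valve's -x
- bin: bystander: yellow stacking bin 160 x 100 x 75 mm with small parts, beside the valve on either side. Origin: centre of its underside
- carton: bystander: cardboard carton 60 x 60 x 110 mm, upright. Origin: centre of its underside
- drum_key: bystander: steel T-shaped drum key, about 64 x 57 x 12 mm, lying. Origin: on the bench under the middle of its crossbar
- tube_lug: bystander: steel tube lug, a rod 92 mm long and 16 mm thick with a small foot, lying. Origin: on the bench under its middle
- sander: bystander: grey palm sander, 125 mm wide, 104 mm high. Origin: centre of its underside
- screwdriver: bystander: screwdriver lying on the bench. Origin: on the bench under its middle
Things that resemble listed ones, but are neither listed nor needed, are in the scene too. What is meant by the air_valve is not pink, and is the larger of those in its own colour.

How it is judged:
By the outcome, as a careful person would: the job done as asked, in the order asked, and still so for the second after the job is handed in, while the arm keeps its last pose, push and grip.
It also fails if it takes over 54 s, if anything falls off the work surface, if the arm or the gripper's body presses on something with over 40 N, if the wrist force passes 120 N, or if a joint passes its speed limit or range.

## Robot

A 6-joint arm with a two-finger parallel gripper is mounted at the origin on the work surface. World frame = base frame: x ahead of the robot, y to its left, z up, the work surface at z = 0. Lengths are in m, angles in rad, forces in N, time in s.
With the tool pointing down it reaches from about 0.375 to 0.9 m from the base axis. Payload 3.1 kg.
Tool frame: the origin (TCP) lies midway between the tips of the shut fingers; the grasp point (between the pads) lies 19 mm behind it (manip.pinch_z is the distance from the TCP to the grasp point, in m); z points along the fingers, y is the line along which they close (so a half turn about z gives the same grasp; the last joint's range is limited). The gripper opens to 85 mm and grips with 20 to 120 N. Pads are 22 mm wide; open, the fingers measure 114 mm over their backs; the gripper's body (76 mm by 85 mm) begins 54 mm behind the grasp point. The pads swing forward as they close: fully open they stand 13 mm farther back than shut.
Start: joints at [-1.472, 0.527, 1.433, -0, 1.181, -0.178], TCP at [0.171, -0.601, 0.231] pointing down, gripper open.
Joint ranges: [-3.08, 3.08], [-0.75, 2.2], [0.22, 2.44], [-1.43, 4.57], [0, 2.65], [-2.85, 2.85]. Speed limits (rad/s): [2.79, 2.79, 3.14, 3.14, 3.14, 3.14].

## Interface

Orientations are given as a unit quaternion [x, y, z, w].
In Python, from station import manip, viewer, ticket gives the robot as it stands.
- The arm moves only by the shell command python3 -m creep 'ROWS' [FORCE]. ROWS is JSON, a list of rows, each an object with "slide": the shift along the tool's x, y, z in cm, a list of three; "angular": the turn, a rotation vector about the tool's x, y, z in rad, a list of three; "claw": the opening, from -1 (shut) to 1 (fully open). A call has 1 to 10 rows; each row shifts and turns the commanded pose from where the row before left it, along the tool's axes as they then stand; what a row does not reach is not made up. A row lasts 1/12 s, in which the tool goes at most 41.7 mm and 7.16 degrees, less where a joint would pass 70% of its speed; a pose out of reach is approached as far as the arm can. A call with a gripper value outside its range is refused whole. The fingers move at their own pace and stop on an object; FORCE is the grip in N (left out, the last holds). Time passes only in rows, so rows that do not move let the fingers close. It gives the time, the measured TCP pose, the force, the opening and the grip force at its end, in the units of the state.
- manip.sense(): the state, without advancing time (a new reading comes with each control period).
- viewer.snapshot(name): name is "scene" or "top" or "wrist"; returns the picture (400x640x3 uint8, blue, green, red); there is no depth.
- viewer.calibration(name): a dict with "fov_y" (degrees; the focal length in pixels is half the picture's height over the tangent of half this angle, whatever the lens; pixels are square), "cx", "cy" (the principal point, pixels), "k1" (the pictures are not rectified: a ray, as slopes to the right and down, at radius r is drawn at 1 + k1 r^2 times it, then the intrinsics apply), "T" (4x4, takes a point from camera to world coordinates); the wrist camera has in their place "tool_from_camera" (4x4, takes a point from camera to tool coordinates, whose origin is the TCP and whose axes are the flange's). Camera axes: x right, y up, looking along -z (the intrinsics and any distortion apply to the point x, -y, -z); pixel columns grow to the right and rows downward; lengths in m; the calibration is good to about 2 mm. A picture is of the moment at which its call begins: read the wrist's pose just before it. calibration takes no time and is no camera call.
- ticket.sign_off(): hands the job in; it is judged then, once.
The state is a dict: "t": time; "q": joint angles; "qd": joint speeds; "tau": joint torques, N m; "tcp_pos": TCP position; "tool_rot": TCP orientation; "force": force on the tool from outside, world axes, zero at the start; "ft_torque": the same for the moment, N m; "finger_gap": opening from 0.0 (shut) to 1.0 (fully open); "gripper_force": force on a finger pad.
Only numpy, scipy, OpenCV 4.12 (cv2) and the standard library are available. Lean on these libraries where they do the work, as an engineer would, in place of code of your own. Each camera call takes 0.05 s, during which the arm holds its last target. There are 200 camera calls.

## Working session

There is one attempt and no reset: what is moved stays moved. The work goes in short steps, Python scripts to look and compute and a shell command to move; the robot and the scene stay as the last step left them, time stands still between calls to the robot, and variables do not carry over. Pictures are saved under pics/ and viewed, at most 10 in all, crops included, and the job is handed in when it is done.

```bash
mkdir -p pics; ls
python3 - <<'E'
from station import manip, viewer
import cv2, numpy as np
np.set_printoptions(precision=4,suppress=True)
print(manip.sense())
for n in ["scene","top"]:
    cv2.imwrite(f"pics/{n}0.png",viewer.snapshot(n)); c=viewer.calibration(n); print(n,c)
print(viewer.calibration("wrist"))
E
```

```text
pics
{'t': 0.0, 'q': array([-1.4715,  0.5285,  1.4339,  0.    ,  1.1814, -0.1785]), 'qd': array([-0.0008, -0.0014,  0.0001,  0.0008,  0.0017,  0.    ]), 'tau': array([ -0.0029, -44.2362, -17.8025,  -0.0003,   0.0085,  -0.    ]), 'tcp_pos': array([ 0.1713, -0.6003,  0.2303]), 'tool_rot': array([ 0.9904,  0.1384,  0.0001, -0.0011]), 'force': array([-0.0466, -0.4267, -0.2632]), 'ft_torque': array([-0.038 ,  0.0053,  0.0115]), 'gripper_force': 0.0, 'finger_gap': 0.9966905427390347}
scene {'fov_y': 56.22796591314351, 'cx': 319.21140097236025, 'cy': 200.3985693577002, 'k1': -0.041263180691746455, 'T': array([[ 0.3369, -0.7356,  0.5877,  1.306 ],
       [ 0.9415,  0.2584, -0.2163, -0.1114],
       [ 0.0073,  0.6262,  0.7796,  1.2357],
       [ 0.    ,  0.    ,  0.    ,  1.    ]])}
top {'fov_y': 47.759103691690356, 'cx': 321.7799812602031, 'cy': 193.88820646476165, 'k1': 0.029277941172814362, 'T': array([[ 0.015 ,  0.998 , -0.0607,  0.3864],
       [-0.9999,  0.0149, -0.0014,  0.1664],
       [-0.0005,  0.0607,  0.9982,  1.7636],
       [ 0.    ,  0.    ,  0.    ,  1.    ]])}
{'fov_y': 61.619030622430216, 'cx': 319.947454435016, 'cy': 195.88349556078268, 'k1': 0.020733881182243237, 'tool_from_camera': array([[-0.0007,  0.9609,  0.2769,  0.0707],
       [ 1.    ,  0.0007,  0.0001,  0.    ],
       [-0.0001,  0.2769, -0.9609, -0.143 ],
       [ 0.    ,  0.    ,  0.    ,  1.    ]])}
```

View pics/scene0.png

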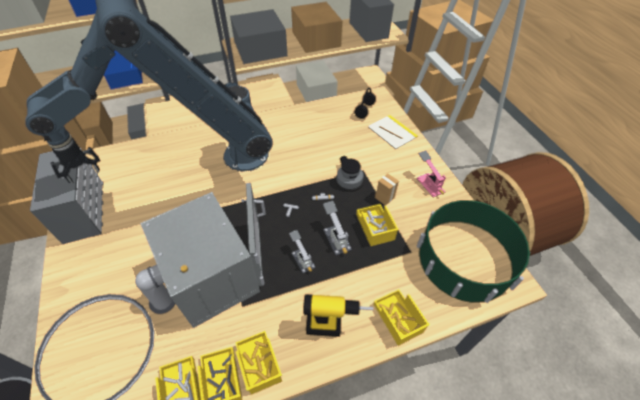

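View pics/top0.png

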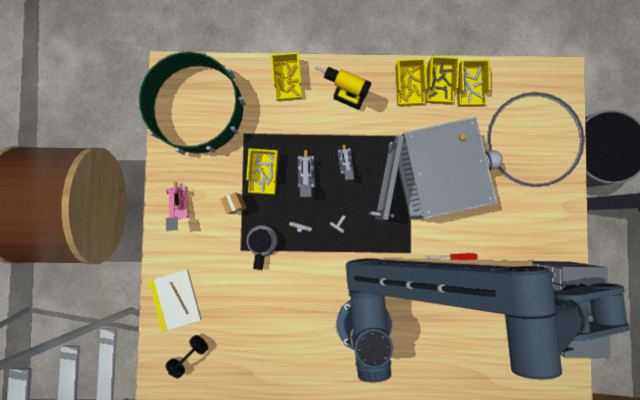

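Candidates for the air valve in the top view are the grey one at (306,172), a smaller grey one at (345,160) and the pink one at (178,203). The larger grey at (306,172), next to the yellow bin, fits. I'll confirm it in an enlarged crop.

Run:
```python
import cv2
im=cv2.imread("pics/top0.png"); c=im[105:265,280:510]; cv2.imwrite("pics/tc.png",cv2.resize(c,None,fx=3.4,fy=3.4,interpolation=cv2.INTER_CUBIC))
im=cv2.imread("pics/scene0.png"); c=im[170:330,130:410]; cv2.imwrite("pics/sc.png",cv2.resize(c,None,fx=2.8,fy=2.8,interpolation=cv2.INTER_CUBIC))
```

```text
(no output)
```

View pics/tc.png

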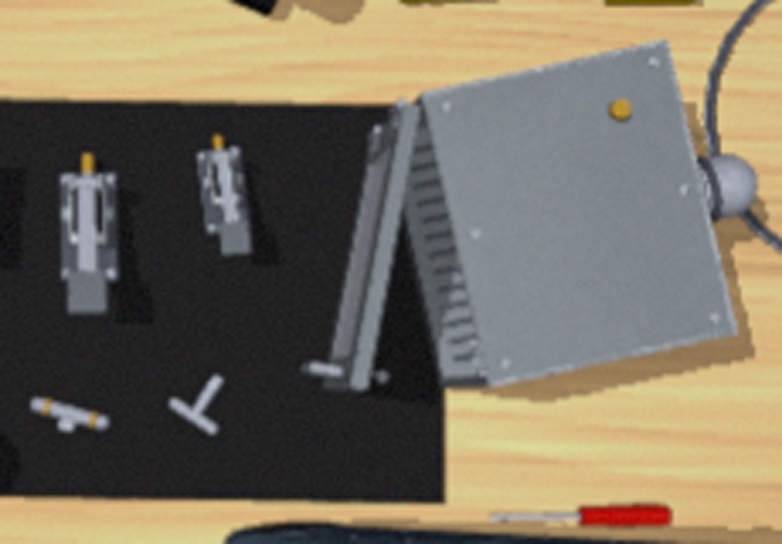

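View pics/sc.png

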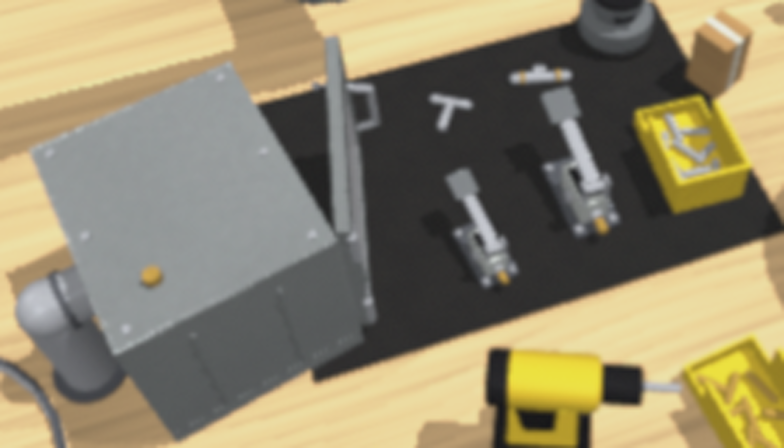

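The crop confirms it: at crop pixel (87,294), the larger grey valve's paddle is clearly bigger than that of the one at (235,240). The door stands ajar, running from (402,105) at the hinge to (352,388) at its free edge, and its handle points left.

```bash
cat > h.py <<'E'
import numpy as np, cv2
from station import manip, viewer
from scipy.spatial.transform import Rotation as R
np.set_printoptions(precision=4,suppress=True)
def ray(n,u,v,T=None):
    c=viewer.calibration(n); T=c["T"] if T is None else T
    f=200/np.tan(np.radians(c["fov_y"])/2)
    d=np.array([(u-c["cx"])/f,(v-c["cy"])/f]); s=d.copy()
    for _ in range(30): s=d/(1+c["k1"]*(s@s))
    w=T[:3,:3]@np.array([s[0],-s[1],-1]); return T[:3,3],w/np.linalg.norm(w)
def atz(n,u,v,z):
    o,w=ray(n,u,v); return o+w*(z-o[2])/w[2]
def tri(a,b):
    A=0;B=0
    for o,w in (ray("top",*a),ray("scene",*b)):
        P=np.eye(3)-np.outer(w,w); A=A+P; B=B+P@o
    return np.linalg.solve(A,B)
tc=lambda u,v:(280+u/3.4,105+v/3.4)
sc=lambda u,v:(130+u/2.8,170+v/2.8)
E
python3 - <<'E'
from h import *
for k,p in dict(roof1=(422,95),roof2=(665,41),roof3=(735,332),roof4=(488,384),dho=(400,105),dfo=(350,388),dhi=(418,105),dfi=(368,388)).items(): print(k,atz("top",*tc(*p),.248))
print("scene door free top",atz("scene",*sc(330,38),.247),atz("scene",*sc(336,228),.247),"roof",[atz("scene",*sc(*p),.25)[:2] for p in((232,64),(335,242),(118,350),(34,150))])
print("paddle tri",tri(tc(87,294),sc(561,105)),atz("top",*tc(87,294),.112),atz("scene",*sc(561,105),.112))
for k,p in dict(sil=(88,162),pl=(68,294),pr=(106,294),blk=(88,225),dk=(200,405),tl=(68,413)).items(): print(k,atz("top",*tc(*p),.08 if k!='dk' else 0))
E
```

```text
roof1 [ 0.6892 -0.1068  0.248 ]
roof2 [ 0.7465 -0.3475  0.248 ]
roof3 [ 0.4579 -0.4146  0.248 ]
roof4 [ 0.403  -0.1729  0.248 ]
dho [ 0.6789 -0.0851  0.248 ]
dfo [ 0.3969 -0.0374  0.248 ]
dhi [ 0.6791 -0.1029  0.248 ]
dfi [ 0.3972 -0.0551  0.248 ]
scene door free top [ 0.4062 -0.0481  0.247 ] [ 0.6789 -0.1039  0.247 ] roof [array([ 0.4106, -0.1715]), array([ 0.6975, -0.109 ]), array([ 0.7477, -0.3446]), array([ 0.4637, -0.4105])]
paddle tri [0.4961 0.2305 0.0997] [0.4947 0.2282 0.112 ] [0.5055 0.2286 0.112 ]
sil [0.6428 0.2308 0.08  ]
pl [0.4965 0.2503 0.08  ]
pr [0.4971 0.2086 0.08  ]
blk [0.573  0.2296 0.08  ]
dk [0.3766 0.1008 0.    ]
tl [0.3661 0.248  0.08  ]
```

Estimates: hinge at (0.685, -0.087), door angle about 0.39 rad, paddle at (0.497, 0.229). I'll raise the tool, shut the fingers and turn it so its x axis is square to the shut door.

```bash
python3 -m creep '[{"slide":[0,0,-1.2],"angular":[0,0,-0.12],"claw":-1},{"slide":[0,0,-1.2],"angular":[0,0,-0.12],"claw":-1},{"slide":[0,0,-1.2],"angular":[0,0,-0.12],"claw":-1},{"slide":[0,0,-1.2],"angular":[0,0,-0.12],"claw":-1},{"slide":[0,0,-1.2],"angular":[0,0,-0.12],"claw":-1},{"slide":[0,0,-1.2],"angular":[0,0,-0.12],"claw":-1},{"slide":[0,0,-1.2],"angular":[0,0,-0.12],"claw":-1},{"slide":[0,0,-1.2],"angular":[0,0,-0.12],"claw":-1},{"slide":[0,0,0],"angular":[0,0,-0.12],"claw":-1},{"slide":[0,0,0],"angular":[0,0,-0.12],"claw":-1}]' 40
python3 -m creep '[{"slide":[0,0,0],"angular":[0,0,-0.12],"claw":-1},{"slide":[0,0,0],"angular":[0,0,-0.12],"claw":-1},{"slide":[0,0,0],"angular":[0,0,-0.08],"claw":-1},{"slide":[0,0,0],"angular":[0,0,0],"claw":-1}]'
cat >> h.py <<'E'
def to(*p):
    s=manip.sense(); r=R.from_quat(s["tool_rot"]); m=r.as_matrix()
    print("tcp",s["tcp_pos"],"x",m[:,0],"z",m[:,2],"slide cm",100*m.T@(np.array(p)-s["tcp_pos"]),"q",s["q"],"F",s["force"],"t",s["t"])
E
python3 -c "
from h import *
to(.47,0.01,.32)"
```

```text
t: 0.93
tcp_pos: [0.1714, -0.6012, 0.3279]
tool_rot: [0.737, 0.676, -0.0, 0.0]
force: [-0.7, 0.2, 0.2]
finger_gap: 0.002
gripper_force: 0.0
t: 1.27
tcp_pos: [0.1714, -0.6006, 0.3267]
tool_rot: [0.622, 0.783, 0.0, -0.0]
force: [-0.3, 0.6, 0.6]
finger_gap: -0.001
gripper_force: 0.0
tcp [ 0.1714 -0.6006  0.3267] x [-0.2263  0.9741  0.0013] z [-0.0002  0.0013 -1.    ] slide cm [52.7223 42.9052  0.7447] q [-1.4715  0.4398  1.3123 -0.      1.3908 -1.6998] F [-0.2871  0.642   0.594 ] t 1.2667
```

```bash
python3 -m creep '[{"slide":[2.6,2.1,0],"angular":[0,0,0],"claw":-1},{"slide":[2.6,2.1,0],"angular":[0,0,0],"claw":-1},{"slide":[2.6,2.1,0],"angular":[0,0,0],"claw":-1},{"slide":[2.6,2.1,0],"angular":[0,0,0],"claw":-1},{"slide":[2.6,2.1,0],"angular":[0,0,0],"claw":-1},{"slide":[2.6,2.1,0],"angular":[0,0,0],"claw":-1},{"slide":[2.6,2.1,0],"angular":[0,0,0],"claw":-1},{"slide":[2.6,2.1,0],"angular":[0,0,0],"claw":-1},{"slide":[2.6,2.1,0],"angular":[0,0,0],"claw":-1},{"slide":[2.6,2.1,0],"angular":[0,0,0],"claw":-1}]'
python3 -m creep '[{"slide":[2.6,2.1,0],"angular":[0,0,0],"claw":-1},{"slide":[2.6,2.1,0],"angular":[0,0,0],"claw":-1},{"slide":[2.6,2.1,0],"angular":[0,0,0],"claw":-1},{"slide":[2.6,2.1,0],"angular":[0,0,0],"claw":-1},{"slide":[2.6,2.1,0],"angular":[0,0,0],"claw":-1},{"slide":[2.6,2.1,0],"angular":[0,0,0],"claw":-1},{"slide":[2.6,2.1,0],"angular":[0,0,0],"claw":-1},{"slide":[2.6,2.1,0],"angular":[0,0,0],"claw":-1},{"slide":[2.6,2.1,0],"angular":[0,0,0],"claw":-1},{"slide":[2.6,2.1,0],"angular":[0,0,0],"claw":-1}]'
python3 -c "
from h import *
to(.47,0.0,.205)
cv2.imwrite('pics/top1.png',viewer.snapshot('top'))"
```

```text
t: 2.1
tcp_pos: [0.3178, -0.2987, 0.3272]
tool_rot: [0.624, 0.782, 0.0, -0.0]
force: [1.2, 0.1, -1.0]
finger_gap: 0.003
gripper_force: 0.0
t: 2.93
tcp_pos: [0.4638, 0.0019, 0.3273]
tool_rot: [0.623, 0.782, -0.0, -0.0]
force: [0.9, 0.1, 0.4]
finger_gap: 0.0
gripper_force: 0.0
tcp [0.4638 0.0019 0.3273] x [-0.2228  0.9749 -0.    ] z [-0.0001 -0.0001 -1.    ] slide cm [-0.3233  0.559  12.2267] q [-0.2375  0.1912  1.6877 -0.0001  1.2628 -0.4621] F [0.8863 0.1356 0.3765] t 2.9333
```

View pics/top1.png

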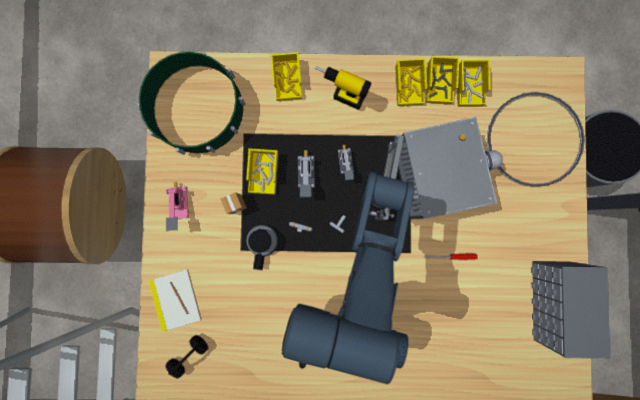

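Nothing was disturbed; the gripper at (383,212) is beside the door. I'll lower it outside the door, then approach slowly.

```bash
python3 -m creep '[{"slide":[0,0,2.4],"angular":[0,0,0],"claw":-1},{"slide":[0,0,2.4],"angular":[0,0,0],"claw":-1},{"slide":[0,0,2.4],"angular":[0,0,0],"claw":-1},{"slide":[0,0,2.4],"angular":[0,0,0],"claw":-1},{"slide":[0,0,2.4],"angular":[0,0,0],"claw":-1},{"slide":[-1,0,0],"angular":[0,0,0],"claw":-1},{"slide":[-1,0,0],"angular":[0,0,0],"claw":-1},{"slide":[-0.8,0,0],"angular":[0,0,0],"claw":-1},{"slide":[-0.8,0,0],"angular":[0,0,0],"claw":-1},{"slide":[-0.8,0,0],"angular":[0,0,0],"claw":-1}]'
python3 -m creep '[{"slide":[-0.8,0,0],"angular":[0,0,0],"claw":-1},{"slide":[-0.8,0,0],"angular":[0,0,0],"claw":-1},{"slide":[-0.8,0,0],"angular":[0,0,0],"claw":-1},{"slide":[-0.8,0,0],"angular":[0,0,0],"claw":-1},{"slide":[-0.8,0,0],"angular":[0,0,0],"claw":-1},{"slide":[-0.8,0,0],"angular":[0,0,0],"claw":-1}]'
python3 -c "
from h import *
to(.473,-0.124,.205)"
```

```text
t: 3.82
tcp_pos: [0.4746, -0.0441, 0.2087]
tool_rot: [0.623, 0.782, 0.001, 0.001]
force: [-0.3, -0.3, 0.3]
finger_gap: -0.001
gripper_force: 0.0
t: 4.32
tcp_pos: [0.4848, -0.0905, 0.208]
tool_rot: [0.622, 0.783, 0.0, 0.001]
force: [-0.9, 0.2, 4.1]
finger_gap: 0.001
gripper_force: 0.2
tcp [ 0.4848 -0.0905  0.208 ] x [-0.2251  0.9743 -0.001 ] z [ 0.0011 -0.0008 -1.    ] slide cm [-2.9985 -1.9047  0.3016] q [-0.4114  0.3842  1.7838 -0.0003  0.9723 -0.6383] F [-0.894   0.1576  4.133 ] t 4.3167
```

```bash
python3 -m creep '[{"slide":[-0.5,0,0],"angular":[0,0,0],"claw":-1},{"slide":[-0.5,0,0],"angular":[0,0,0],"claw":-1},{"slide":[-0.5,0,0],"angular":[0,0,0],"claw":-1},{"slide":[-0.3,0,0],"angular":[0,0,0],"claw":-1}]'
python3 -m creep '[{"slide":[-0.3,0,0],"angular":[0,0,0],"claw":-1},{"slide":[-0.3,0,0],"angular":[0,0,0],"claw":-1}]'
python3 -m creep '[{"slide":[-0.3,0,0],"angular":[0,0,0],"claw":-1},{"slide":[-0.3,0,0],"angular":[0,0,0],"claw":-1}]'
python3 -c "
from h import *
to(.473,-0.124,.205)"
```

```text
t: 4.65
tcp_pos: [0.4893, -0.1081, 0.208]
tool_rot: [0.623, 0.783, 0.0, 0.001]
force: [-0.3, 0.8, 4.6]
finger_gap: -0.001
gripper_force: 0.0
t: 4.82
tcp_pos: [0.4904, -0.1136, 0.208]
tool_rot: [0.622, 0.783, 0.0, 0.001]
force: [-0.3, 0.0, 5.8]
finger_gap: -0.0
gripper_force: 0.0
t: 4.98
tcp_pos: [0.4912, -0.1176, 0.208]
tool_rot: [0.623, 0.782, 0.001, -0.001]
force: [-0.3, 6.0, 8.8]
finger_gap: -0.001
gripper_force: 1.9
tcp [ 0.4912 -0.1176  0.208 ] x [-0.2241  0.9746  0.0028] z [ 0.0004  0.003  -1.    ] slide cm [-0.2126 -1.9153  0.2969] q [-0.4584  0.3999  1.7548  0.0035  0.9879 -0.6863] F [-0.3124  6.0322  8.8482] t 4.9833
```

Run:
```python
from h import *
a=viewer.snapshot("scene")[150:290,130:330]; b=viewer.snapshot("top")[110:250,330:530]
cv2.imwrite("pics/c2.png",np.vstack([cv2.resize(x,None,fx=2.1,fy=2.1,interpolation=cv2.INTER_CUBIC) for x in (a,b)]))
print(manip.sense()["force"],manip.sense()["ft_torque"])
```

```text
[-2.5328  3.242   6.9885] [ 0.3345  0.1878 -0.0215]
```

View pics/c2.png

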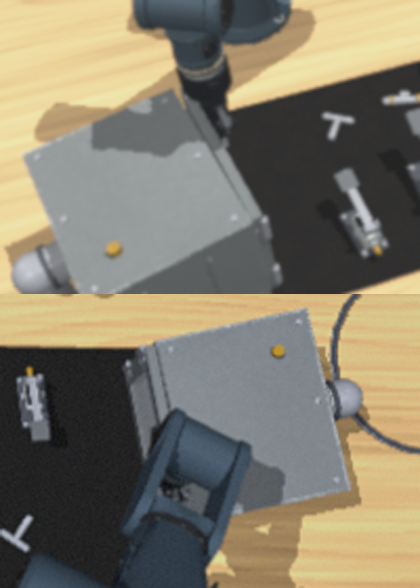

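The door is nearly shut in both views, and the gripper is clear of the roof. I'll go on gently.

```bash
python3 -m creep '[{"slide":[-0.3,0,0],"angular":[0,0,0],"claw":-1},{"slide":[-0.2,0,0],"angular":[0,0,0],"claw":-1}]'
python3 -m creep '[{"slide":[-0.2,0,0],"angular":[0,0,0],"claw":-1},{"slide":[-0.2,0,0],"angular":[0,0,0],"claw":-1}]'
python3 -m creep '[{"slide":[-0.2,0,0],"angular":[0,0,0],"claw":-1},{"slide":[0,0,0],"angular":[0,0,0],"claw":-1}]'
```

```text
t: 5.25
tcp_pos: [0.4931, -0.1241, 0.2081]
tool_rot: [0.622, 0.783, 0.0, 0.001]
force: [-1.8, 7.9, 8.6]
finger_gap: -0.001
gripper_force: 4.6
t: 5.42
tcp_pos: [0.493, -0.1239, 0.2081]
tool_rot: [0.623, 0.782, 0.003, -0.002]
force: [-0.4, 18.2, 13.1]
finger_gap: -0.002
gripper_force: 6.6
t: 5.58
tcp_pos: [0.493, -0.1238, 0.2081]
tool_rot: [0.623, 0.782, 0.004, -0.004]
force: [-0.5, 17.5, 11.9]
finger_gap: 0.004
gripper_force: 9.9
```

It stopped dead while the push rose from 8 to 18 N, so the door is on its stop. I'll back away, check that it stays seated, and measure to the paddle.

```bash
python3 -m creep '[{"slide":[0.5,0,0],"angular":[0,0,0],"claw":-1},{"slide":[1,0,0],"angular":[0,0,0],"claw":-1},{"slide":[2,0,0],"angular":[0,0,0],"claw":-1},{"slide":[2.5,0,0],"angular":[0,0,0],"claw":-1},{"slide":[2.5,0,0],"angular":[0,0,0],"claw":-1},{"slide":[2.5,0,0],"angular":[0,0,0],"claw":-1},{"slide":[2.5,0,0],"angular":[0,0,0],"claw":-1},{"slide":[2.5,0,0],"angular":[0,0,0],"claw":-1},{"slide":[2.5,0,0],"angular":[0,0,0],"claw":-1},{"slide":[0,0,0],"angular":[0,0,0],"claw":-1}]'
python3 - <<'E'
from h import *
to(.499,.2295,.15)
a=viewer.snapshot("scene")[150:290,130:330]; b=viewer.snapshot("top")[110:250,330:530]
cv2.imwrite("pics/c3.png",np.vstack([cv2.resize(x,None,fx=2.1,fy=2.1,interpolation=cv2.INTER_CUBIC) for x in (a,b)]))
E
```

```text
t: 6.42
tcp_pos: [0.4492, 0.0543, 0.2066]
tool_rot: [0.621, 0.784, -0.0, -0.002]
force: [-0.3, 0.6, 0.0]
finger_gap: -0.003
gripper_force: 0.0
tcp [0.4492 0.0543 0.2066] x [-0.2283  0.9736  0.0027] z [-0.0036  0.0019 -1.    ] slide cm [15.9045  8.862   5.6802] q [-0.1285  0.3366  1.8759  0.0018  0.9328 -0.3599] F [-0.3273  0.5796  0.0175] t 6.4167
```

View pics/c3.png

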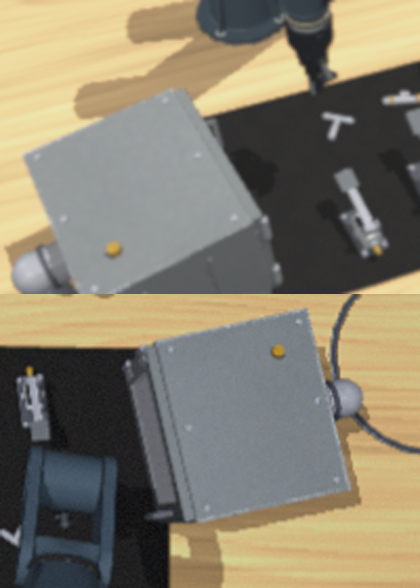

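The door lies flush with the cabinet front in both views, with no gap at the seam from (150,345) to (188,520). Next is a hover above the paddle.

```bash
python3 -m creep '[{"slide":[2.6,1.4,0],"angular":[0,0,0],"claw":-1},{"slide":[2.6,1.5,0],"angular":[0,0,0],"claw":-1},{"slide":[2.6,1.5,0.5],"angular":[0,0,0],"claw":-1},{"slide":[2.7,1.5,1],"angular":[0,0,0],"claw":-1},{"slide":[2.7,1.5,1],"angular":[0,0,0],"claw":-1},{"slide":[2.7,1.5,1],"angular":[0,0,0],"claw":-1},{"slide":[0,0,1],"angular":[0,0,0],"claw":-1},{"slide":[0,0,0],"angular":[0,0,0],"claw":-1}]'
python3 - <<'E'
from h import *
to(.499,.2295,.12)
cv2.imwrite("pics/w.png",viewer.snapshot("wrist"))
a=viewer.snapshot("scene")[160:300,260:430]; cv2.imwrite("pics/c4.png",cv2.resize(a,None,fx=4,fy=4,interpolation=cv2.INTER_CUBIC))
E
```

```text
t: 7.18
tcp_pos: [0.5024, 0.2257, 0.16]
tool_rot: [0.622, 0.783, -0.002, -0.001]
force: [-0.4, -0.5, -0.2]
finger_gap: 0.002
gripper_force: 0.0
tcp [0.5024 0.2257 0.16  ] x [-0.2264  0.974  -0.0004] z [-0.0035 -0.0013 -1.    ] slide cm [ 0.448  -0.233   4.0011] q [ 0.2196  0.5261  1.6869 -0.0006  0.9323 -0.0085] F [-0.3649 -0.4643 -0.2272] t 7.1833
```

View pics/w.png

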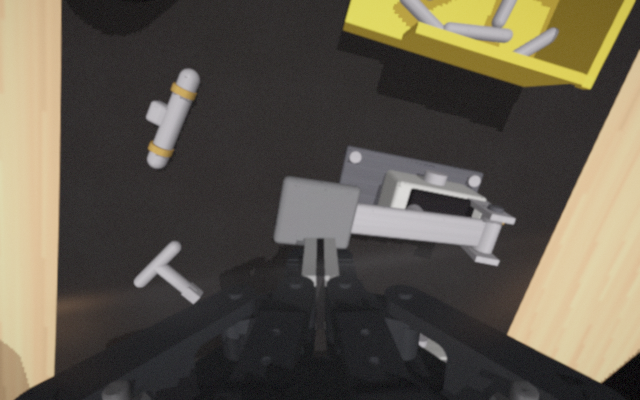

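View pics/c4.png

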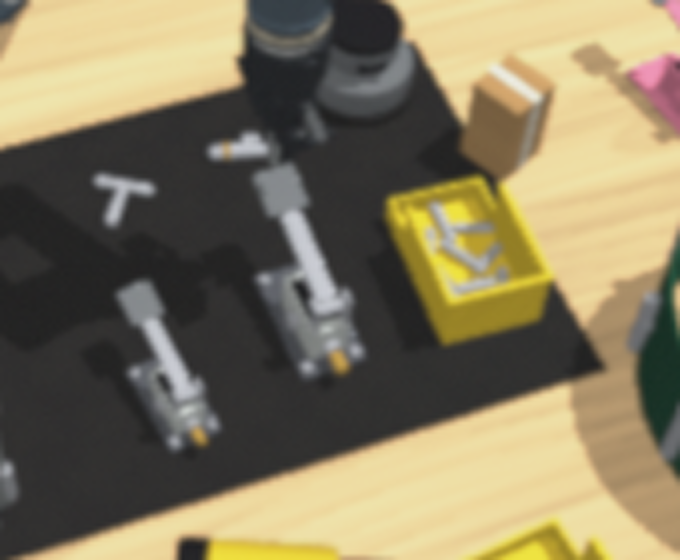

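The wrist view shows the paddle with its corners at (287,177), (360,190), (350,248) and (276,240), centred at (318,213). The fingertips at (320,270) are just short of it. I'll locate the paddle from this.

Run:
```python
from h import *
s=manip.sense(); M=np.eye(4); M[:3,:3]=R.from_quat(s["tool_rot"]).as_matrix(); M[:3,3]=s["tcp_pos"]
T=M@viewer.calibration("wrist")["tool_from_camera"]
for p in ((318,213),(287,177),(360,190),(350,248),(276,240)):
    o,w=ray("wrist",*p,T); P=o+w*(.112-o[2])/w[2]; print(P, end=" ")
    if p==(318,213): to(P[0],P[1],.112)
```

```text
[0.5007 0.2282 0.112 ] tcp [0.5025 0.2245 0.1616] x [-0.2242  0.9745 -0.0005] z [-0.0021 -0.001  -1.    ] slide cm [ 0.3984 -0.0808  4.9577] q [ 0.2174  0.5229  1.6875 -0.0006  0.9335 -0.0084] F [ 0.7821 -0.1026 -0.2136] t 7.2833
[0.478  0.2459 0.112 ] [0.5219 0.2478 0.112 ] [0.5254 0.2101 0.112 ] [0.4793 0.2051 0.112 ]
```

```bash
python3 -m creep '[{"slide":[0.45,-0.35,1.0],"angular":[0,0,0],"claw":-1},{"slide":[0,0,1.5],"angular":[0,0,0],"claw":-1},{"slide":[0,0,1.2],"angular":[0,0,0],"claw":-1},{"slide":[0,0,0.6],"angular":[0,0,0],"claw":-1},{"slide":[0,0,0.6],"angular":[0,0,0],"claw":-1},{"slide":[0,0,0],"angular":[0,0,0],"claw":-1}]'
python3 -m creep '[{"slide":[0,0,0.5],"angular":[0,0,0],"claw":-1},{"slide":[0,0,0.5],"angular":[0,0,0],"claw":-1},{"slide":[0,0,0.3],"angular":[0,0,0],"claw":-1},{"slide":[0,0,0],"angular":[0,0,0],"claw":-1},{"slide":[0,0,0],"angular":[0,0,0],"claw":-1}]'
```

```text
t: 7.78
tcp_pos: [0.4986, 0.2282, 0.1132]
tool_rot: [0.623, 0.782, -0.0, 0.0]
force: [-1.0, -1.5, 3.1]
finger_gap: 0.001
gripper_force: 1.4
t: 8.2
tcp_pos: [0.4981, 0.2291, 0.1003]
tool_rot: [0.622, 0.783, -0.0, -0.0]
force: [-1.2, -2.3, 4.6]
finger_gap: -0.0
gripper_force: 2.1
```

Contact came at z ≈ 0.113 with 3 N, as expected. It needs 15 mm more.

```bash
python3 -m creep '[{"slide":[0,0,0.4],"angular":[0,0,0],"claw":-1},{"slide":[0,0,0.4],"angular":[0,0,0],"claw":-1},{"slide":[0,0,0.4],"angular":[0,0,0],"claw":-1},{"slide":[0,0,0.2],"angular":[0,0,0],"claw":-1},{"slide":[0,0,0],"angular":[0,0,0],"claw":-1},{"slide":[0,0,0],"angular":[0,0,0],"claw":-1}]'
```

```text
t: 8.7
tcp_pos: [0.4976, 0.2295, 0.0864]
tool_rot: [0.622, 0.783, -0.001, -0.001]
force: [-2.4, -1.4, 5.7]
finger_gap: 0.003
gripper_force: 2.9
```

```bash
python3 -m creep '[{"slide":[0,0,0.1],"angular":[0,0,0],"claw":-1},{"slide":[0,0,0],"angular":[0,0,0],"claw":-1},{"slide":[0,0,0],"angular":[0,0,0],"claw":-1},{"slide":[0,0,0],"angular":[0,0,0],"claw":-1},{"slide":[0,0,0],"angular":[0,0,0],"claw":-1},{"slide":[0,0,0],"angular":[0,0,0],"claw":-1}]'
python3 - <<'E'
from h import *
a=viewer.snapshot("scene")[140:300,130:430]
cv2.imwrite("pics/c5.png",cv2.resize(a,None,fx=2.6,fy=2.6,interpolation=cv2.INTER_CUBIC))
E
```

```text
t: 9.2
tcp_pos: [0.4975, 0.2295, 0.0856]
tool_rot: [0.622, 0.783, -0.001, -0.001]
force: [-2.7, -1.4, 5.2]
finger_gap: 0.003
gripper_force: 3.0
```

View pics/c5.png

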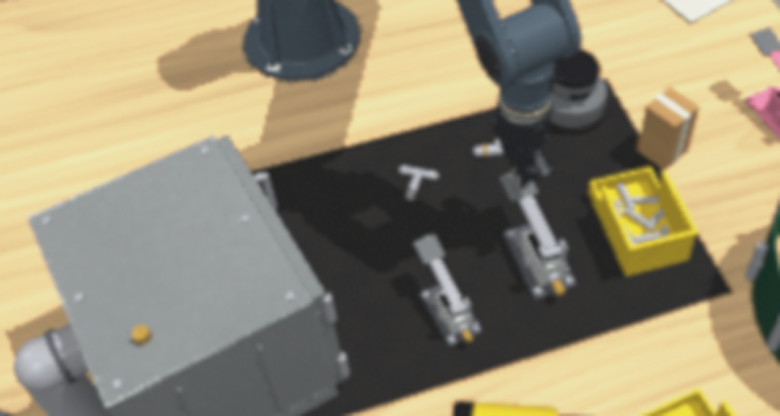

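The picture shows the door still shut, with its seam flush at (215,145) to (325,295). The fingers hold the big valve's paddle down at (518,185), with the lever level, and the bystanders have not moved. I'm handing in.

```bash
python3 -c "
from station import ticket
print(ticket.sign_off())"
```

```text
the job is handed in; nothing more can be done
None
```

The door is pushed shut onto its stop and stayed flush, the larger grey valve's paddle is held at about half travel (fingertips at 85.6 mm, 5 N), nothing else was seen to move, and the job is handed in at about 9 s (no verdict was returned).

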